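# Stock check at the lidded parts bin

### The job

Press down the palm plate of the wide lidded bin until its lid is fully open, and keep it open for about two seconds so that the stock inside can be seen. Then let the plate come up slowly under your fingers, so that the lid eases shut without slamming, and move clear. Open it only by the lever, without touching the lid, keep the narrow bin shut, and leave the loose things where they are: nothing needs to be picked up.

Things in the scene. Friction and masses are not known exactly. Their poses are not given: they have to be found in the camera images.
- wide_front (a point): wide lidded parts bin, grey sheet steel, 250 mm wide (along y), 200 deep (x), 160 high, flat lid; bolted to a plinth 0 to 30 mm high; the one to operate. This point: middle of its front's bottom edge, on the plinth; x points from the front into the bin. The lever sticks out of the front towards the robot; the bin may be turned 0.2 rad either way
- wide_plate (a point): top centre of the wide bin's palm plate: rubber-faced steel disc, 95 mm across, 8 thick, on the lever's end. At rest 134 mm in front of the bin front and 144 mm above its bottom edge, robot-side edge higher by 0.2 rad of slope. Pressed, it sinks 72 mm nearly straight down (to 72 mm above, 138 mm in front, sloping 0.25 rad the other way). 90 mm clear between disc and bin front; free space below it
- wide_lever (a joint): wide bin's lever angle (rad): 0 at rest, plate up; 0.45 at its lower stop. It turns about a level pivot 20 mm behind the bin's front, 100 mm above its bottom edge. The lid's weight and a spring push it back up, with about 4 to 10 N at the palm plate, its rubber dragging a little sideways as it turns; coming up faster than 0.9 rad/s (plate about 0.14 m/s) at any moment slams the lid
- wide_lid: wide bin's lid, flat grey sheet, 210 x 262 mm, hinged on the far rim. Origin: middle of its front edge's underside, 160 mm above the bin's bottom edge when shut and 317 when fully open. It turns up and backwards by twice the lever angle (0.90 rad when fully open) and stays behind the bin's front. No damper: let go, it slams shut
- narrow_front (a point): narrow lidded parts bin, grey sheet steel, 150 mm wide (along y), 200 deep (x), 160 high, flat lid; bolted to a plinth 0 to 30 mm high; the same but for its width, to be kept shut. This point: middle of its front's bottom edge, on the plinth; x points from the front into the bin. The lever sticks out of the front towards the robot; the bin may be turned 0.2 rad either way
- narrow_plate (a point): top centre of the narrow bin's palm plate: rubber-faced steel disc, 95 mm across, 8 thick, on the lever's end. At rest 134 mm in front of the bin front and 144 mm above its bottom edge, robot-side edge higher by 0.2 rad of slope. Pressed, it sinks 72 mm nearly straight down (to 72 mm above, 138 mm in front, sloping 0.25 rad the other way). 90 mm clear between disc and bin front; free space below it
- narrow_lever (a joint): narrow bin's lever angle (rad): 0 at rest, plate up; 0.45 at its lower stop. It turns about a level pivot 20 mm behind the bin's front, 100 mm above its bottom edge. The lid's weight and a spring push it back up, with about 4 to 10 N at the palm plate, its rubber dragging a little sideways as it turns
- narrow_lid: narrow bin's lid, flat grey sheet, 210 x 162 mm, hinged on the far rim. Origin: middle of its front edge's underside, 160 mm above the bin's bottom edge when shut and 317 when fully open. It turns up and backwards by twice the lever angle (0.90 rad when fully open) and stays behind the bin's front. No damper: let go, it slams shut
- carton_flat: loose cardboard carton 90 x 65 x 45 mm, standing between the two lidded bins; a bystander, origin at the centre of its underside
- carton_tall: loose cardboard carton 60 x 60 x 85 mm; a bystander, origin at the centre of its underside
- bearing: loose steel ring, 62 mm outside, 18 mm high, lying flat; a bystander, origin at the centre of its underside
- tape_roll: loose roll, 84 mm outside, 36 mm high, lying flat; a bystander, origin at the centre of its underside
- grease_tin: loose steel tin, 72 mm diameter, 75 mm high, upright; a bystander, origin at the centre of its underside
- wrench: loose steel wrench lying flat along its own x axis; a bystander, origin at the centre of its underside
- bushing: loose brass flanged bushing, 52 mm flange, 40 mm high, upright; a bystander, origin at the centre of its underside

How it is judged:
By the outcome, as a careful person would: the job done as asked, in the order asked, and still so for the second after the job is handed in, with the robot touching nothing.
It also fails if it takes over 40 s, if anything falls off the work surface, if the arm or the gripper's body presses on something with over 40 N, if the wrist force passes 120 N, or if a joint passes its speed limit or range.

### The arm

A 6-joint arm with a two-finger parallel gripper is mounted at the origin on the work surface. World frame = base frame: x ahead of the robot, y to its left, z up, the work surface at z = 0. Lengths are in mm, angles in rad, forces in N, time in s.
With the tool pointing down it reaches from about 425 to 950 mm from the base axis. Payload 3.5 kg.
Tool frame: the origin (TCP) lies at the very end of the fingers, on their centre line; the grasp point (between the pads) lies 19 mm behind it (arm.tcp_to_grasp is the y of the grasp point in the tool frame, in mm); y points along the fingers, z is the direction in which the jaws open and shut, and the axes are right-handed (so a half turn about y gives the same grasp; the last joint's range is limited). The gripper opens to 85 mm and grips with 20 to 120 N. Pads are 22 mm wide; open, the fingers measure 114 mm over their backs; the gripper's body (76 mm by 85 mm) begins 54 mm behind the grasp point. The pads swing forward as they close: fully open they stand 13 mm farther back than shut.
Start: joints at [1.149, 0.286, 1.577, -0, 1.279, -0.15], TCP at [181.178, 650.216, 231.325] pointing down, gripper open.
Joint ranges: [-2.77, 2.77], [-0.9, 2.22], [0.21, 2.48], [-1.53, 4.67], [0.24, 2.81], [-2.84, 2.84]. Speed limits (rad/s): [2.79, 2.79, 3.14, 3.14, 3.14, 3.14].

### API

Orientations are given as a unit quaternion [w, x, y, z].
In Python, from cell import monitor, viewer, arm gives the robot as it stands.
- The arm moves only by the tool arm_command, never from a script. Its argument "steps" is a list of rows, each an object of numbers: "wx", "wy", "wz": the turn, a rotation vector about the tool's x, y, z each as a share of 0.15 rad, from -1 to 1; "tx", "ty", "tz": the shift along the tool's x, y, z each as a share of 500 mm, from -1 to 1; "fingers": the finger opening in mm, from 0 to 85.4. A call has 1 to 20 rows; each row shifts and turns the commanded pose from where the row before left it, along the tool's axes as they then stand; what a row does not reach is not made up. A row lasts 1/10 s, in which the tool goes at most 50 mm and 8.59 degrees, less where a joint would pass 70% of its speed; a pose out of reach is approached as far as the arm can. A call with a number of a shift or a turn outside -1 to 1 is refused whole. A call with a gripper value outside its range is refused whole. The fingers move at their own pace and stop on an object; "force" is the grip in N (left out, the last holds). Time passes only in rows, so rows that do not move let the fingers close. It gives the time, the measured TCP pose, the force and the opening at its end, in the units of the state.
- monitor.sense(): the state, without advancing time (a new reading comes with each control period).
- viewer.grab_frame(name): name is "scene" or "top"; returns the picture (420x560x3 uint8, red, green, blue); there is no depth.
- viewer.calibration(name): a dict with "K" (3x3 intrinsics, pixels), "cam_to_world" (4x4, takes a point from camera to world coordinates). Camera axes: x right, y up, looking along -z (the intrinsics and any distortion apply to the point x, -y, -z); pixel columns grow to the right and rows downward; lengths in mm; the calibration is good to about 2 mm. A picture is of the moment at which its call begins. calibration takes no time and is no camera call.
- arm.job_done(): hands the job in, once; it reports no verdict.
The state is a dict: "clock": time; "q": joint angles; "qd": joint speeds; "joint_efforts": joint torques, N m; "tool_pos": TCP position; "tcp_rot": TCP orientation; "contact_force": force on the tool from outside, world axes, zero at the start; "torque": the same for the moment, N m; "gripper_width": finger opening in mm.
Only numpy, scipy, OpenCV 4.12 (cv2) and the standard library are available. Lean on these libraries where they do the work, as an engineer would, in place of code of your own. Each camera call takes 0.05 s, during which the arm holds its last target.

## Working session

There is one attempt and no reset: what is moved stays moved. The work goes in short steps, Python scripts to look and compute and a tool call to move; the robot and the scene stay as the last step left them, time stands still between calls to the robot, and variables do not carry over. Pictures are saved under pics/ and viewed, and the job is handed in when it is done.

Besides the shell and the picture viewer there is one more tool, called after ">>>" as name(argument=value, ...) on one line, values as JSON. arm_command: Moves the arm, as the interface text tells. Its arguments: {"type":"object","properties":{"steps":{"type":"array"},"force":{"type":"number"}},"required":["steps"]}

```bash
mkdir -p pics
cat > h.py <<'E'
import numpy as np,cv2
from cell import monitor,viewer,arm
E
python3 - <<'E'
from h import *
np.set_printoptions(precision=4,suppress=True)
for n in("scene","top"):
    im=viewer.grab_frame(n);cv2.imwrite(f"pics/{n}0.png",im[:,:,::-1])
    c=viewer.calibration(n);print(n,c)
s=monitor.sense();print(s)
E
```

```text
scene {'K': array([[471.7117,   0.    , 278.0518],
       [  0.    , 471.7117, 207.7733],
       [  0.    ,   0.    ,   1.    ]]), 'cam_to_world': array([[   0.7125,   -0.5136,    0.478 , 1179.6828],
       [   0.7015,    0.5061,   -0.5018, -676.9865],
       [   0.0158,    0.6929,    0.7209, 1099.8985],
       [   0.    ,    0.    ,    0.    ,    1.    ]])}
top {'K': array([[457.4338,   0.    , 279.0422],
       [  0.    , 457.4338, 205.1152],
       [  0.    ,   0.    ,   1.    ]]), 'cam_to_world': array([[  -0.0019,    0.9888,   -0.149 ,  302.7354],
       [  -1.    ,   -0.0021,   -0.001 ,  -16.2039],
       [  -0.0013,    0.149 ,    0.9888, 1419.228 ],
       [   0.    ,    0.    ,    0.    ,    1.    ]])}
{'clock': 0.1, 'q': array([ 1.149 ,  0.2871,  1.5781,  0.    ,  1.2786, -0.15  ]), 'qd': array([ 0.    , -0.0018, -0.0048,  0.0014,  0.0001, -0.0002]), 'joint_efforts': array([  0.0008, -40.7297, -29.3698,  -0.0001,   0.0034,  -0.    ]), 'tool_pos': array([180.9458, 649.6705, 230.0661]), 'tcp_rot': array([-0.6999,  0.7013, -0.096 ,  0.0956]), 'contact_force': array([ 0.1093, -0.246 , -1.6152]), 'torque': array([-0.0252, -0.0126,  0.0359]), 'gripper_width': 85.04989329371602}
```

View pics/scene0.png

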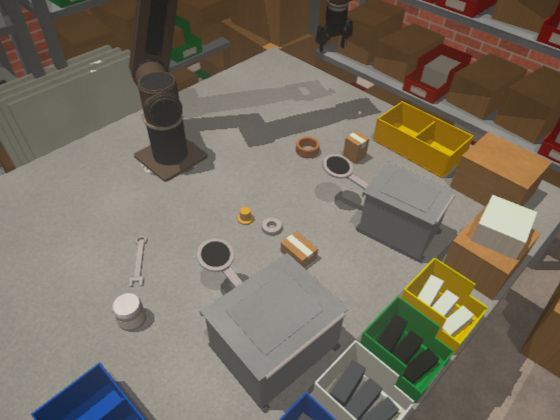

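View pics/top0.png

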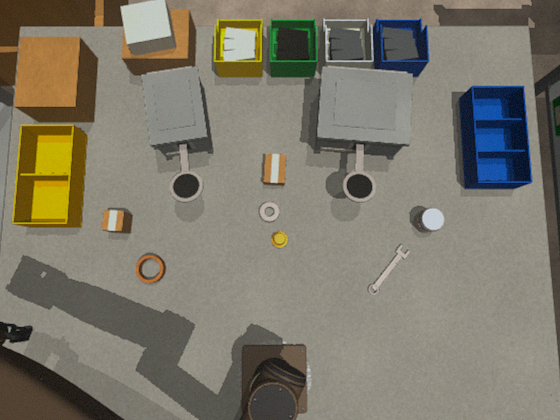

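The wide bin's plate is at about scene (216,254) and top (359,186). The narrow bin's plate is at scene (338,166) and top (187,186). The way between the arm and the wide plate is over low items only. Next I'll triangulate the plates and the lid corners.

```bash
cat >> h.py <<'E'
def ray(n,u,v):
    c=viewer.calibration(n);K=c["K"];T=c["cam_to_world"]
    d=np.linalg.inv(K)@[u,v,1];d=T[:3,:3]@[d[0],-d[1],-d[2]]
    return T[:3,3],d/np.linalg.norm(d)
def onz(n,u,v,z):
    o,d=ray(n,u,v);return o+d*(z-o[2])/d[2]
def tri(a,b):
    o1,d1=ray("scene",*a);o2,d2=ray("top",*b)
    A=np.c_[d1,-d2];t=np.linalg.lstsq(A,o2-o1,rcond=None)[0]
    p,q=o1+d1*t[0],o2+d2*t[1];return (p+q)/2,np.linalg.norm(p-q)
def proj(n,p):
    c=viewer.calibration(n);T=np.linalg.inv(c["cam_to_world"]);x=T[:3,:3]@p+T[:3,3]
    x=c["K"]@[x[0],-x[1],-x[2]];return x[:2]/x[2]
def blob(im,c,r=25):
    g=cv2.cvtColor(im,cv2.COLOR_BGR2GRAY);m=(g<50).astype(np.uint8)
    mm=np.zeros_like(m);cv2.circle(mm,c,r,1,-1);m*=mm
    k=max(cv2.findContours(m,0,1)[0],key=cv2.contourArea);return cv2.fitEllipse(k),cv2.contourArea(k)
E
python3 - <<'E'
from h import *
np.set_printoptions(precision=2,suppress=True)
s=cv2.imread("pics/scene0.png");t=cv2.imread("pics/top0.png")
for n,a,b in(("wide",(216,254),(359,186)),("narrow",(338,166),(187,186))):
    ea=blob(s,a);eb=blob(t,b);print(n,ea,eb,tri(ea[0][0],eb[0][0]))
# lid: grey plane corners from top at z=190
g=cv2.cvtColor(t,cv2.COLOR_BGR2GRAY)
cv2.imwrite("pics/lidz.png",cv2.resize(t[55:215,300:430],None,fx=4.5,fy=3.7*1,interpolation=cv2.INTER_CUBIC)[:590])
cv2.imwrite("pics/lids.png",cv2.resize(s[225:405,180:360],None,fx=3.3,fy=3.3,interpolation=cv2.INTER_CUBIC))
E
```

```text
Traceback (most recent call last):
  File "h.py", line 19, in blob
    k=max(cv2.findContours(m,0,1)[0],key=cv2.contourArea);return cv2.fitEllipse(k),cv2.contourArea(k)
ValueError: max() iterable argument is empty
```

Run:
```python
from h import *
np.set_printoptions(precision=2,suppress=True)
s=cv2.imread("pics/scene0.png");t=cv2.imread("pics/top0.png")
print([s[y,x] for x,y in((216,254),(338,166))],[t[y,x] for x,y in((359,186),(187,186))])
cv2.imwrite("pics/lidz.png",cv2.resize(t[55:210,300:430],None,fx=3.8,fy=3.8,interpolation=cv2.INTER_CUBIC))
cv2.imwrite("pics/lids.png",cv2.resize(s[225:405,180:360],None,fx=3.3,fy=3.3,interpolation=cv2.INTER_CUBIC))
import h
def blob(im,c,r=20):
    g=im.max(2);m=(g<g[c[1],c[0]]+22).astype(np.uint8)
    n,l,st,ce=cv2.connectedComponentsWithStats(m)
    k=(l==l[c[1],c[0]]).astype(np.uint8);mm=np.zeros_like(k);cv2.circle(mm,c,r,1,-1);k*=mm
    k=max(cv2.findContours(k,0,1)[0],key=cv2.contourArea);return cv2.fitEllipse(k)
for n,a,b in(("wide",(216,254),(359,186)),("narrow",(338,166),(187,186))):
    ea=blob(s,a);eb=blob(t,b);print(n,ea,eb,tri(ea[0],eb[0]))
```

```text
[array([58, 62, 65], dtype=uint8), array([56, 60, 63], dtype=uint8)] [array([39, 45, 45], dtype=uint8), array([41, 44, 44], dtype=uint8)]
wide ((215.14666748046875, 253.66995239257812), (23.579954147338867, 27.05516242980957), 90.65066528320312) ((358.95703125, 185.79869079589844), (21.913097381591797, 24.576025009155273), 107.955322265625) (array([ 548.88, -242.49,  145.46]), np.float64(2.4318980943102466))
narrow ((337.5744934082031, 164.87786865234375), (15.317602157592773, 22.204273223876953), 111.57657623291016) ((185.67410278320312, 185.35594177246094), (21.855857849121094, 24.47660255432129), 64.73480987548828) (array([550.04, 247.56, 148.79]), np.float64(3.5994151563997723))
```

View pics/lidz.png

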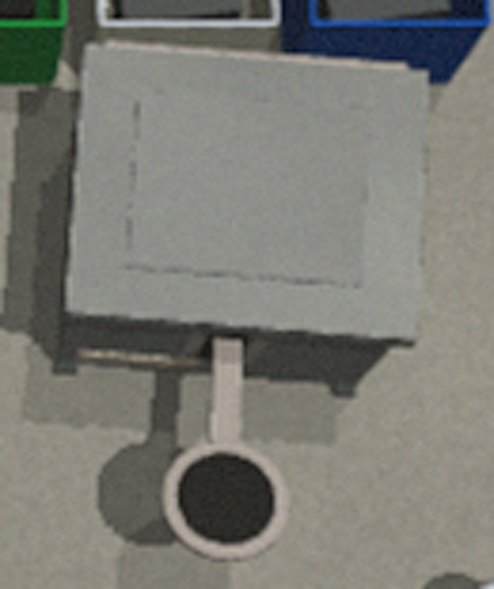

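View pics/lids.png

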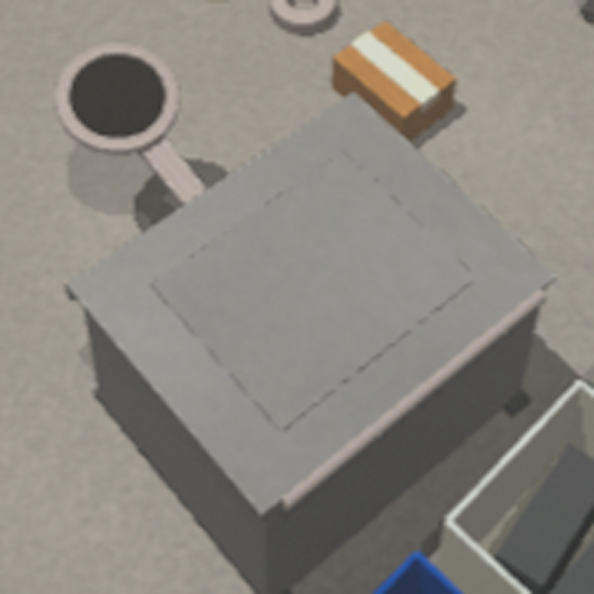

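The crops show the wide bin's lid corners. The front-left corner is at top (317.9,137.1) and scene (286,254). The front-right corner is at top (408.7,144.5) and scene (201,313). The plate is a dark disc with a light rim, and the lever points roughly towards the robot.

Run:
```python
from h import *
np.set_printoptions(precision=2,suppress=True)
L,e1=tri((286.1,254.4),(317.9,137.1));R,e2=tri((201.2,312.9),(408.7,144.5))
print(L,e1,R,e2,np.linalg.norm(L-R)); d=R-L
for z in(163,170):
  L=onz("top",317.9,137.1,z);R=onz("top",408.7,144.5,z);d=R-L
  yaw=np.arctan2(d[0],-d[1])  # x axis rotated
  n=np.array([-d[1],d[0],0]);n/=np.linalg.norm(n)
  # plate at mid front - (134)*n
  M=(L+R)/2;print(z,L,R,np.linalg.norm(d),"axis",n, M,"plate pred",M-134*n)
print(onz("top",359,185.8,145),onz("scene",215.1,253.7,145))
s=monitor.sense();q=s["tcp_rot"]
from scipy.spatial.transform import Rotation as Ro
print(Ro.from_quat(q[[1,2,3,0]]).as_matrix(),s["tool_pos"])
```

```text
[ 687.03 -126.01  162.89] 0.6947515324455666 [ 666.01 -383.15  160.07] 0.7625956883556411 258.01414394765334
163 [ 687.23 -125.74  163.  ] [ 664.95 -382.61  163.  ] 257.83909524796144 axis [ 1.   -0.09  0.  ] [ 676.09 -254.17  163.  ] plate pred [ 542.59 -242.59  163.  ]
170 [ 685.09 -125.13  170.  ] [ 662.93 -380.57  170.  ] 256.40235476331276 axis [ 1.   -0.09  0.  ] [ 674.01 -252.85  170.  ] plate pred [ 540.51 -241.27  170.  ]
[ 549.68 -241.71  145.  ] [ 547.82 -243.39  145.  ]
[[ 0.96 -0.    0.27]
 [-0.27 -0.    0.96]
 [-0.   -1.   -0.  ]] [180.95 649.67 230.07]
```

The measurements agree:
- **Plate:** the centre is at about (548.5, -242.5, 145).
- **Lid:** the front edge is at z≈162, 258 mm wide against 262 given, and the bin is turned about -0.087 rad.
- **Bottom stop:** the plinth is about 0, so the plate should stop at z≈73.

I'll shut the fingers and travel via (480, 250, 250).

>>> arm_command(steps=[{"tx": 0.05, "tz": -0.038, "ty": -0.0025, "fingers": 0}, {"tx": 0.05, "tz": -0.038, "ty": -0.0025, "fingers": 0}, {"tx": 0.05, "tz": -0.038, "ty": -0.0025, "fingers": 0}, {"tx": 0.05, "tz": -0.038, "ty": -0.0025, "fingers": 0}, {"tx": 0.05, "tz": -0.038, "ty": -0.0025, "fingers": 0}, {"tx": 0.05, "tz": -0.038, "ty": -0.0025, "fingers": 0}, {"tx": 0.05, "tz": -0.038, "ty": -0.0025, "fingers": 0}, {"tx": 0.05, "tz": -0.038, "ty": -0.0025, "fingers": 0}, {"tx": 0.05, "tz": -0.038, "ty": -0.0025, "fingers": 0}, {"tx": 0.05, "tz": -0.038, "ty": -0.0025, "fingers": 0}, {"tx": 0.05, "tz": -0.038, "ty": -0.0025, "fingers": 0}, {"tx": 0.05, "tz": -0.038, "ty": -0.0025, "fingers": 0}, {"tx": 0.05, "tz": -0.038, "ty": -0.0025, "fingers": 0}, {"tx": 0.05, "tz": -0.038, "ty": -0.0025, "fingers": 0}, {"tx": 0.05, "tz": -0.038, "ty": -0.0025, "fingers": 0}, {"tx": 0.05, "tz": -0.038, "ty": -0.0025, "fingers": 0}])

```text
validation failed for argument at $.st...
```

>>> arm_command(steps=[{"wx": 0, "wy": 0, "wz": 0, "tx": 0.05, "ty": -0.0025, "tz": -0.038, "fingers": 0}, {"wx": 0, "wy": 0, "wz": 0, "tx": 0.05, "ty": -0.0025, "tz": -0.038, "fingers": 0}])

```text
clock: 0.3
tool_pos: [218.8, 599.6, 232.8]
tcp_rot: [-0.7, 0.701, -0.095, 0.095]
contact_force: [0.3, 0.0, 0.4]
gripper_width: 59.1
```

All seven fields are needed in each row. The motion is as computed, so I'll continue with the remaining 14 rows.

>>> arm_command(steps=[{"wx": 0, "wy": 0, "wz": 0, "tx": 0.05, "ty": -0.0025, "tz": -0.038, "fingers": 0}, {"wx": 0, "wy": 0, "wz": 0, "tx": 0.05, "ty": -0.0025, "tz": -0.038, "fingers": 0}, {"wx": 0, "wy": 0, "wz": 0, "tx": 0.05, "ty": -0.0025, "tz": -0.038, "fingers": 0}, {"wx": 0, "wy": 0, "wz": 0, "tx": 0.05, "ty": -0.0025, "tz": -0.038, "fingers": 0}, {"wx": 0, "wy": 0, "wz": 0, "tx": 0.05, "ty": -0.0025, "tz": -0.038, "fingers": 0}, {"wx": 0, "wy": 0, "wz": 0, "tx": 0.05, "ty": -0.0025, "tz": -0.038, "fingers": 0}, {"wx": 0, "wy": 0, "wz": 0, "tx": 0.05, "ty": -0.0025, "tz": -0.038, "fingers": 0}, {"wx": 0, "wy": 0, "wz": 0, "tx": 0.05, "ty": -0.0025, "tz": -0.038, "fingers": 0}, {"wx": 0, "wy": 0, "wz": 0, "tx": 0.05, "ty": -0.0025, "tz": -0.038, "fingers": 0}, {"wx": 0, "wy": 0, "wz": 0, "tx": 0.05, "ty": -0.0025, "tz": -0.038, "fingers": 0}, {"wx": 0, "wy": 0, "wz": 0, "tx": 0.05, "ty": -0.0025, "tz": -0.038, "fingers": 0}, {"wx": 0, "wy": 0, "wz": 0, "tx": 0.05, "ty": -0.0025, "tz": -0.038, "fingers": 0}, {"wx": 0, "wy": 0, "wz": 0, "tx": 0.05, "ty": -0.0025, "tz": -0.038, "fingers": 0}, {"wx": 0, "wy": 0, "wz": 0, "tx": 0.05, "ty": -0.0025, "tz": -0.038, "fingers": 0}])

```text
clock: 1.7
tool_pos: [485.2, 248.8, 250.9]
tcp_rot: [-0.7, 0.701, -0.096, 0.096]
contact_force: [0.1, 0.8, -1.0]
gripper_width: -0.1
```

>>> arm_command(steps=[{"wx": 0, "wy": 0, "wz": 0, "tx": 0.024, "ty": 0.0044, "tz": -0.057, "fingers": 0}, {"wx": 0, "wy": 0, "wz": 0, "tx": 0.024, "ty": 0.0044, "tz": -0.057, "fingers": 0}, {"wx": 0, "wy": 0, "wz": 0, "tx": 0.024, "ty": 0.0044, "tz": -0.057, "fingers": 0}, {"wx": 0, "wy": 0, "wz": 0, "tx": 0.024, "ty": 0.0044, "tz": -0.057, "fingers": 0}, {"wx": 0, "wy": 0, "wz": 0, "tx": 0.024, "ty": 0.0044, "tz": -0.057, "fingers": 0}, {"wx": 0, "wy": 0, "wz": 0, "tx": 0.024, "ty": 0.0044, "tz": -0.057, "fingers": 0}, {"wx": 0, "wy": 0, "wz": 0, "tx": 0.024, "ty": 0.0044, "tz": -0.057, "fingers": 0}, {"wx": 0, "wy": 0, "wz": 0, "tx": 0.024, "ty": 0.0044, "tz": -0.057, "fingers": 0}, {"wx": 0, "wy": 0, "wz": 0, "tx": 0.024, "ty": 0.0044, "tz": -0.057, "fingers": 0}, {"wx": 0, "wy": 0, "wz": 0, "tx": 0.024, "ty": 0.0044, "tz": -0.057, "fingers": 0}, {"wx": 0, "wy": 0, "wz": 0, "tx": 0.024, "ty": 0.0044, "tz": -0.057, "fingers": 0}, {"wx": 0, "wy": 0, "wz": 0, "tx": 0.024, "ty": 0.0044, "tz": -0.057, "fingers": 0}, {"wx": 0, "wy": 0, "wz": 0, "tx": 0.024, "ty": 0.0044, "tz": -0.057, "fingers": 0}, {"wx": 0, "wy": 0, "wz": 0, "tx": 0.024, "ty": 0.0044, "tz": -0.057, "fingers": 0}, {"wx": 0, "wy": 0, "wz": 0, "tx": 0.024, "ty": 0.0044, "tz": -0.057, "fingers": 0}, {"wx": 0, "wy": 0, "wz": 0, "tx": 0.024, "ty": 0.0044, "tz": -0.057, "fingers": 0}, {"wx": 0, "wy": 0, "wz": 0, "tx": 0, "ty": 0, "tz": 0, "fingers": 0}])

```text
clock: 3.4
tool_pos: [547.0, -243.9, 215.1]
tcp_rot: [-0.7, 0.701, -0.097, 0.097]
contact_force: [0.4, -0.2, 0.8]
gripper_width: -0.2
```

Run:
```python
from h import *
for n in("scene","top"):
    cv2.imwrite(f"pics/{n}1.png",viewer.grab_frame(n)[:,:,::-1])
s=monitor.sense();print(s["clock"],s["q"],s["tool_pos"],s["contact_force"])
```

```text
3.5 [-5.84738096e-01  1.32399951e-01  1.78686881e+00  4.41436812e-04
  1.22420290e+00 -1.88257167e+00] [ 546.9515867  -240.93275031  215.27419121] [-0.08050842 -0.04735972 -0.57300584]
```

View pics/scene1.png

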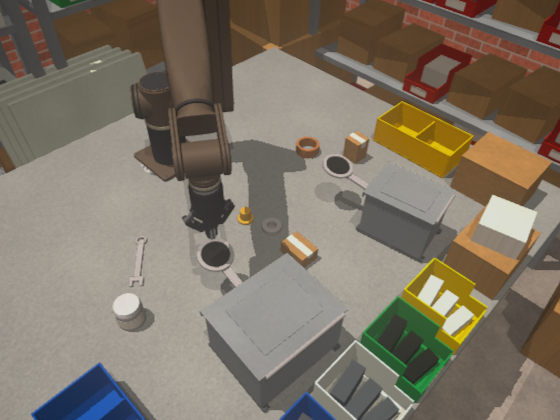

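View pics/top1.png

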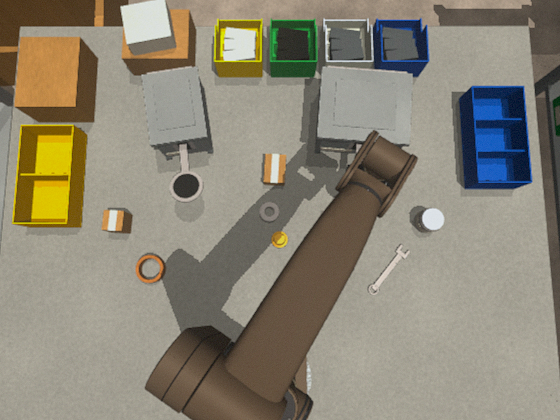

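The closed fingers are directly above the wide plate, with the tip at about scene (207,235). The arm is clear of the lid and of the narrow plate. I'll go down to just above the plate.

>>> arm_command(steps=[{"wx": 0, "wy": 0, "wz": 0, "tx": 0, "ty": 0.016, "tz": 0, "fingers": 0}, {"wx": 0, "wy": 0, "wz": 0, "tx": 0, "ty": 0.016, "tz": 0, "fingers": 0}, {"wx": 0, "wy": 0, "wz": 0, "tx": 0, "ty": 0.016, "tz": 0, "fingers": 0}, {"wx": 0, "wy": 0, "wz": 0, "tx": 0, "ty": 0.016, "tz": 0, "fingers": 0}, {"wx": 0, "wy": 0, "wz": 0, "tx": 0, "ty": 0.016, "tz": 0, "fingers": 0}, {"wx": 0, "wy": 0, "wz": 0, "tx": 0, "ty": 0.016, "tz": 0, "fingers": 0}, {"wx": 0, "wy": 0, "wz": 0, "tx": 0, "ty": 0.016, "tz": 0, "fingers": 0}, {"wx": 0, "wy": 0, "wz": 0, "tx": 0, "ty": 0.008, "tz": 0, "fingers": 0}, {"wx": 0, "wy": 0, "wz": 0, "tx": 0, "ty": 0.006, "tz": 0, "fingers": 0}, {"wx": 0, "wy": 0, "wz": 0, "tx": 0, "ty": 0.006, "tz": 0, "fingers": 0}, {"wx": 0, "wy": 0, "wz": 0, "tx": 0, "ty": 0.006, "tz": 0, "fingers": 0}])

```text
clock: 4.6
tool_pos: [547.8, -241.2, 149.2]
tcp_rot: [-0.7, 0.701, -0.096, 0.096]
contact_force: [-3.6, 1.6, 8.9]
gripper_width: 0.2
```

Contact is at z≈149 with 9 N upward. I'll press on steadily at 50 mm/s.

>>> arm_command(steps=[{"wx": 0, "wy": 0, "wz": 0, "tx": 0, "ty": 0.006, "tz": 0, "fingers": 0}, {"wx": 0, "wy": 0, "wz": 0, "tx": 0, "ty": 0.01, "tz": 0, "fingers": 0}, {"wx": 0, "wy": 0, "wz": 0, "tx": 0, "ty": 0.01, "tz": 0, "fingers": 0}, {"wx": 0, "wy": 0, "wz": 0, "tx": 0, "ty": 0.01, "tz": 0, "fingers": 0}, {"wx": 0, "wy": 0, "wz": 0, "tx": 0, "ty": 0.01, "tz": 0, "fingers": 0}, {"wx": 0, "wy": 0, "wz": 0, "tx": 0, "ty": 0.01, "tz": 0, "fingers": 0}, {"wx": 0, "wy": 0, "wz": 0, "tx": 0, "ty": 0.01, "tz": 0, "fingers": 0}, {"wx": 0, "wy": 0, "wz": 0, "tx": 0, "ty": 0.01, "tz": 0, "fingers": 0}, {"wx": 0, "wy": 0, "wz": 0, "tx": 0, "ty": 0.01, "tz": 0, "fingers": 0}, {"wx": 0, "wy": 0, "wz": 0, "tx": 0, "ty": 0.01, "tz": 0, "fingers": 0}, {"wx": 0, "wy": 0, "wz": 0, "tx": 0, "ty": 0.008, "tz": 0, "fingers": 0}, {"wx": 0, "wy": 0, "wz": 0, "tx": 0, "ty": 0.006, "tz": 0, "fingers": 0}])

```text
clock: 5.8
tool_pos: [547.3, -241.6, 93.7]
tcp_rot: [-0.7, 0.701, -0.096, 0.095]
contact_force: [-4.6, 0.1, 6.9]
gripper_width: -0.4
```

>>> arm_command(steps=[{"wx": 0, "wy": 0, "wz": 0, "tx": 0, "ty": 0.007, "tz": 0, "fingers": 0}, {"wx": 0, "wy": 0, "wz": 0, "tx": 0, "ty": 0.007, "tz": 0, "fingers": 0}, {"wx": 0, "wy": 0, "wz": 0, "tx": 0, "ty": 0.007, "tz": 0, "fingers": 0}, {"wx": 0, "wy": 0, "wz": 0, "tx": 0, "ty": 0.005, "tz": 0, "fingers": 0}])

```text
clock: 6.2
tool_pos: [548.6, -241.8, 81.2]
tcp_rot: [-0.7, 0.701, -0.095, 0.097]
contact_force: [-2.1, 1.3, 6.2]
gripper_width: 0.1
```

>>> arm_command(steps=[{"wx": 0, "wy": 0, "wz": 0, "tx": 0, "ty": 0.005, "tz": 0, "fingers": 0}, {"wx": 0, "wy": 0, "wz": 0, "tx": 0, "ty": 0.004, "tz": 0, "fingers": 0}])

```text
clock: 6.4
tool_pos: [549.2, -241.9, 78.5]
tcp_rot: [-0.7, 0.701, -0.095, 0.097]
contact_force: [-5.5, 2.4, 16.2]
gripper_width: -0.2
```

>>> arm_command(steps=[{"wx": 0, "wy": 0, "wz": 0, "tx": 0, "ty": 0.004, "tz": 0, "fingers": 0}, {"wx": 0, "wy": 0, "wz": 0, "tx": 0, "ty": 0, "tz": 0, "fingers": 0}])

```text
clock: 6.6
tool_pos: [549.3, -241.9, 78.0]
tcp_rot: [-0.7, 0.701, -0.095, 0.097]
contact_force: [-6.5, 3.5, 19.8]
gripper_width: -0.5
```

Run:
```python
from h import *
for n in("scene","top"):
    cv2.imwrite(f"pics/{n}2.png",viewer.grab_frame(n)[:,:,::-1])
s=monitor.sense();print(s["clock"],s["tool_pos"],s["contact_force"])
```

```text
6.7 [ 549.24684475 -241.93181039   78.0906587 ] [-6.64277779  3.70748182 18.88964505]
```

View pics/scene2.png

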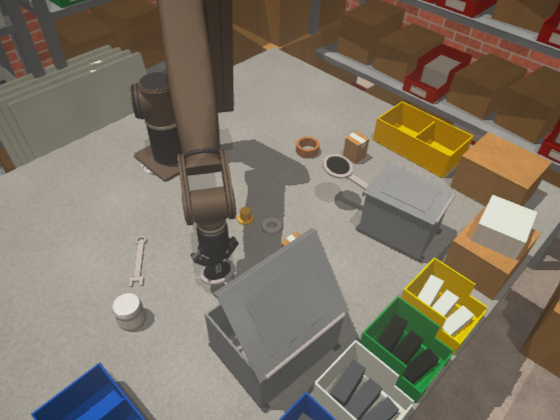

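View pics/top2.png

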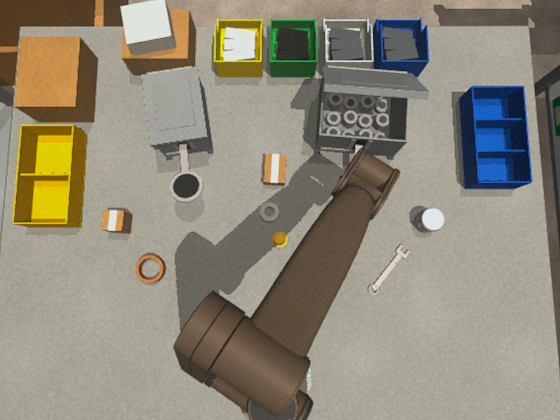

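The lid is wide open with the stock visible at top (360,115). The force has risen from 6 to 19 N while z stays at 78, so the lever is on its stop. I'll hold for about 2.3 s, then check the lid edge from this picture.

>>> arm_command(steps=[{"wx": 0, "wy": 0, "wz": 0, "tx": 0, "ty": 0.002, "tz": 0, "fingers": 0}, {"wx": 0, "wy": 0, "wz": 0, "tx": 0, "ty": 0, "tz": 0, "fingers": 0}, {"wx": 0, "wy": 0, "wz": 0, "tx": 0, "ty": 0, "tz": 0, "fingers": 0}, {"wx": 0, "wy": 0, "wz": 0, "tx": 0, "ty": 0, "tz": 0, "fingers": 0}, {"wx": 0, "wy": 0, "wz": 0, "tx": 0, "ty": 0, "tz": 0, "fingers": 0}, {"wx": 0, "wy": 0, "wz": 0, "tx": 0, "ty": 0, "tz": 0, "fingers": 0}, {"wx": 0, "wy": 0, "wz": 0, "tx": 0, "ty": 0, "tz": 0, "fingers": 0}, {"wx": 0, "wy": 0, "wz": 0, "tx": 0, "ty": 0, "tz": 0, "fingers": 0}, {"wx": 0, "wy": 0, "wz": 0, "tx": 0, "ty": 0, "tz": 0, "fingers": 0}, {"wx": 0, "wy": 0, "wz": 0, "tx": 0, "ty": 0, "tz": 0, "fingers": 0}])

```text
clock: 7.7
tool_pos: [549.3, -242.0, 77.8]
tcp_rot: [-0.7, 0.701, -0.095, 0.097]
contact_force: [-7.7, 3.7, 20.8]
gripper_width: -0.1
```

Run:
```python
from h import *
n=np.array([.996,-.087,0]);l=np.array([.087,.996,0])
for z0 in(1,5):
 for a in(.8,.9):
  M=np.array([676.,-254,z0])+n*210*(1-np.cos(a));M[2]+=160+210*np.sin(a)*.955
  print(z0,a,M[2],[(w,proj(w,M+s*131*l).round(1)) for s in(1,-1) for w in("scene","top")])
t=cv2.imread("pics/top2.png");s=cv2.imread("pics/scene2.png")
a=cv2.resize(t[50:170,300:440],None,fx=2.8,fy=2.8);b=cv2.resize(s[220:340,195:355],None,fx=2.4,fy=2.4)
b=cv2.copyMakeBorder(b,0,a.shape[0]-b.shape[0],0,0,0);cv2.imwrite("pics/c2.png",np.hstack([a,b]))
```

```text
1 0.8 304.8657640298993 [('scene', array([307.7, 231.6])), ('top', array([323.4,  96.6])), ('scene', array([210.8, 295.6])), ('top', array([426.1, 104.9]))]
1 0.9 318.0962117257918 [('scene', array([313. , 231.9])), ('top', array([324.4,  88.7])), ('scene', array([214.8, 297. ])), ('top', array([428.,  97.]))]
5 0.8 308.8657640298993 [('scene', array([307.8, 230.5])), ('top', array([323.6,  96. ])), ('scene', array([210.6, 294.4])), ('top', array([426.6, 104.3]))]
5 0.9 322.0962117257918 [('scene', array([313.1, 230.7])), ('top', array([324.5,  88. ])), ('scene', array([214.7, 295.9])), ('top', array([428.5,  96.4]))]
```

View pics/c2.png

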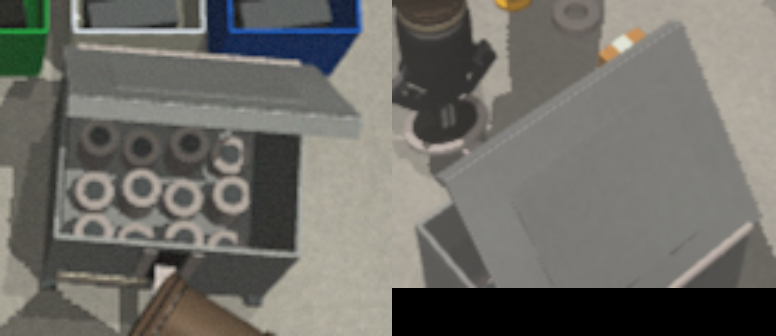

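The lid's front corners are at scene (313.8,229) and top (428.6,98). Predictions for 0.90 rad are (313,231) and (428,97), so the lid is fully open. I'll finish the hold, then ease up at about 30 mm/s.

>>> arm_command(steps=[{"wx": 0, "wy": 0, "wz": 0, "tx": 0, "ty": 0, "tz": 0, "fingers": 0}, {"wx": 0, "wy": 0, "wz": 0, "tx": 0, "ty": 0, "tz": 0, "fingers": 0}, {"wx": 0, "wy": 0, "wz": 0, "tx": 0, "ty": 0, "tz": 0, "fingers": 0}, {"wx": 0, "wy": 0, "wz": 0, "tx": 0, "ty": 0, "tz": 0, "fingers": 0}, {"wx": 0, "wy": 0, "wz": 0, "tx": 0, "ty": 0, "tz": 0, "fingers": 0}, {"wx": 0, "wy": 0, "wz": 0, "tx": 0, "ty": 0, "tz": 0, "fingers": 0}, {"wx": 0, "wy": 0, "wz": 0, "tx": 0, "ty": 0, "tz": 0, "fingers": 0}, {"wx": 0, "wy": 0, "wz": 0, "tx": 0, "ty": 0, "tz": 0, "fingers": 0}, {"wx": 0, "wy": 0, "wz": 0, "tx": 0, "ty": 0, "tz": 0, "fingers": 0}, {"wx": 0, "wy": 0, "wz": 0, "tx": 0, "ty": 0, "tz": 0, "fingers": 0}, {"wx": 0, "wy": 0, "wz": 0, "tx": 0, "ty": -0.003, "tz": 0, "fingers": 0}, {"wx": 0, "wy": 0, "wz": 0, "tx": 0, "ty": -0.004, "tz": 0, "fingers": 0}, {"wx": 0, "wy": 0, "wz": 0, "tx": 0, "ty": -0.005, "tz": 0, "fingers": 0}, {"wx": 0, "wy": 0, "wz": 0, "tx": 0, "ty": -0.006, "tz": 0, "fingers": 0}, {"wx": 0, "wy": 0, "wz": 0, "tx": 0, "ty": -0.006, "tz": 0, "fingers": 0}, {"wx": 0, "wy": 0, "wz": 0, "tx": 0, "ty": -0.006, "tz": 0, "fingers": 0}])

```text
clock: 9.3
tool_pos: [547.7, -241.7, 88.5]
tcp_rot: [-0.7, 0.701, -0.095, 0.096]
contact_force: [-4.2, -0.9, 5.3]
gripper_width: 0.0
```

Contact is kept at 5 N, so I'll continue at the same rate.

>>> arm_command(steps=[{"wx": 0, "wy": 0, "wz": 0, "tx": 0, "ty": -0.006, "tz": 0, "fingers": 0}, {"wx": 0, "wy": 0, "wz": 0, "tx": 0, "ty": -0.006, "tz": 0, "fingers": 0}, {"wx": 0, "wy": 0, "wz": 0, "tx": 0, "ty": -0.006, "tz": 0, "fingers": 0}, {"wx": 0, "wy": 0, "wz": 0, "tx": 0, "ty": -0.006, "tz": 0, "fingers": 0}, {"wx": 0, "wy": 0, "wz": 0, "tx": 0, "ty": -0.006, "tz": 0, "fingers": 0}, {"wx": 0, "wy": 0, "wz": 0, "tx": 0, "ty": -0.006, "tz": 0, "fingers": 0}, {"wx": 0, "wy": 0, "wz": 0, "tx": 0, "ty": -0.006, "tz": 0, "fingers": 0}, {"wx": 0, "wy": 0, "wz": 0, "tx": 0, "ty": -0.006, "tz": 0, "fingers": 0}, {"wx": 0, "wy": 0, "wz": 0, "tx": 0, "ty": -0.006, "tz": 0, "fingers": 0}, {"wx": 0, "wy": 0, "wz": 0, "tx": 0, "ty": -0.006, "tz": 0, "fingers": 0}, {"wx": 0, "wy": 0, "wz": 0, "tx": 0, "ty": -0.006, "tz": 0, "fingers": 0}, {"wx": 0, "wy": 0, "wz": 0, "tx": 0, "ty": -0.006, "tz": 0, "fingers": 0}])

```text
clock: 10.5
tool_pos: [547.9, -241.7, 125.1]
tcp_rot: [-0.7, 0.701, -0.095, 0.096]
contact_force: [-2.2, -0.3, 6.5]
gripper_width: 0.3
```

>>> arm_command(steps=[{"wx": 0, "wy": 0, "wz": 0, "tx": 0, "ty": -0.005, "tz": 0, "fingers": 0}, {"wx": 0, "wy": 0, "wz": 0, "tx": 0, "ty": -0.005, "tz": 0, "fingers": 0}, {"wx": 0, "wy": 0, "wz": 0, "tx": 0, "ty": -0.005, "tz": 0, "fingers": 0}, {"wx": 0, "wy": 0, "wz": 0, "tx": 0, "ty": -0.005, "tz": 0, "fingers": 0}, {"wx": 0, "wy": 0, "wz": 0, "tx": 0, "ty": -0.005, "tz": 0, "fingers": 0}, {"wx": 0, "wy": 0, "wz": 0, "tx": 0, "ty": -0.005, "tz": 0, "fingers": 0}, {"wx": 0, "wy": 0, "wz": 0, "tx": 0, "ty": -0.005, "tz": 0, "fingers": 0}, {"wx": 0, "wy": 0, "wz": 0, "tx": 0, "ty": -0.005, "tz": 0, "fingers": 0}])

```text
clock: 11.3
tool_pos: [551.3, -242.1, 146.6]
tcp_rot: [-0.7, 0.702, -0.092, 0.1]
contact_force: [5.0, 0.3, 4.8]
gripper_width: 0.0
```

>>> arm_command(steps=[{"wx": 0, "wy": 0, "wz": 0, "tx": 0, "ty": -0.003, "tz": 0, "fingers": 0}, {"wx": 0, "wy": 0, "wz": 0, "tx": 0, "ty": -0.003, "tz": 0, "fingers": 0}, {"wx": 0, "wy": 0, "wz": 0, "tx": 0, "ty": -0.003, "tz": 0, "fingers": 0}, {"wx": 0, "wy": 0, "wz": 0, "tx": 0, "ty": -0.003, "tz": 0, "fingers": 0}, {"wx": 0, "wy": 0, "wz": 0, "tx": 0, "ty": -0.003, "tz": 0, "fingers": 0}, {"wx": 0, "wy": 0, "wz": 0, "tx": 0, "ty": -0.003, "tz": 0, "fingers": 0}])

```text
clock: 11.9
tool_pos: [547.2, -240.9, 151.7]
tcp_rot: [-0.701, 0.701, -0.096, 0.096]
contact_force: [0.9, -0.3, 1.5]
gripper_width: 0.1
```

The force is down to about zero, so the plate is back at rest. A few more slow rows, then I'll move well clear.

>>> arm_command(steps=[{"wx": 0, "wy": 0, "wz": 0, "tx": 0, "ty": -0.004, "tz": 0, "fingers": 0}, {"wx": 0, "wy": 0, "wz": 0, "tx": 0, "ty": -0.004, "tz": 0, "fingers": 0}, {"wx": 0, "wy": 0, "wz": 0, "tx": 0, "ty": -0.004, "tz": 0, "fingers": 0}, {"wx": 0, "wy": 0, "wz": 0, "tx": 0, "ty": -0.02, "tz": 0, "fingers": 0}, {"wx": 0, "wy": 0, "wz": 0, "tx": 0, "ty": -0.04, "tz": 0, "fingers": 0}, {"wx": 0, "wy": 0, "wz": 0, "tx": 0, "ty": -0.04, "tz": 0, "fingers": 0}, {"wx": 0, "wy": 0, "wz": 0, "tx": 0, "ty": -0.04, "tz": 0, "fingers": 0}, {"wx": 0, "wy": 0, "wz": 0, "tx": 0, "ty": -0.04, "tz": 0, "fingers": 0}, {"wx": 0, "wy": 0, "wz": 0, "tx": -0.02, "ty": -0.02, "tz": 0.04, "fingers": 0}, {"wx": 0, "wy": 0, "wz": 0, "tx": -0.02, "ty": 0, "tz": 0.06, "fingers": 0}, {"wx": 0, "wy": 0, "wz": 0, "tx": -0.02, "ty": 0, "tz": 0.06, "fingers": 0}, {"wx": 0, "wy": 0, "wz": 0, "tx": -0.02, "ty": 0, "tz": 0.06, "fingers": 0}, {"wx": 0, "wy": 0, "wz": 0, "tx": -0.02, "ty": 0, "tz": 0.06, "fingers": 0}, {"wx": 0, "wy": 0, "wz": 0, "tx": -0.02, "ty": 0, "tz": 0.06, "fingers": 0}, {"wx": 0, "wy": 0, "wz": 0, "tx": 0, "ty": 0, "tz": 0, "fingers": 0}, {"wx": 0, "wy": 0, "wz": 0, "tx": 0, "ty": 0, "tz": 0, "fingers": 0}])

```text
clock: 13.5
tool_pos: [535.2, -60.5, 258.2]
tcp_rot: [-0.7, 0.701, -0.095, 0.095]
contact_force: [0.2, -0.2, 0.2]
gripper_width: -0.1
```

Run:
```python
from h import *
for n in("scene","top"):
    im=viewer.grab_frame(n)[:,:,::-1];cv2.imwrite(f"pics/{n}3.png",im)
s=monitor.sense();print(s["clock"],s["tool_pos"],s["contact_force"])
```

```text
13.6 [535.336356   -61.63507951 257.93907973] [ 0.02752546 -0.64433343  0.13445249]
```

View pics/scene3.png

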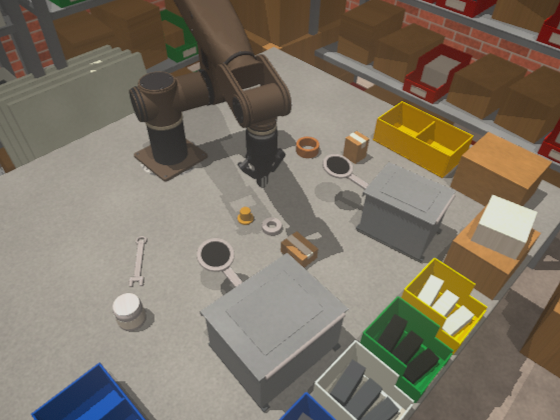

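View pics/top3.png

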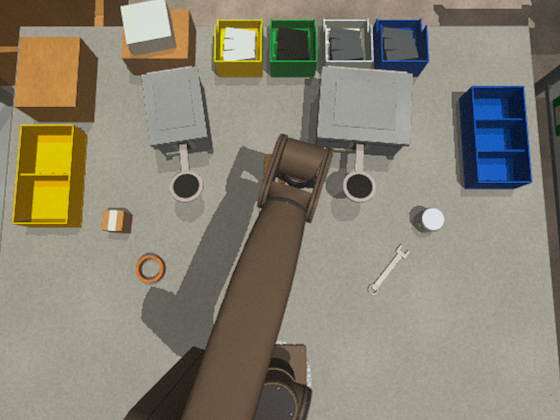

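The wide lid is shut with its plate back at scene (216,254) and top (359,186). The narrow bin is shut, the loose things are where they were, and the arm is clear. I'll hand in.

```bash
python3 -c "
from cell import arm
print(arm.job_done())"
```

```text
the job is handed in; nothing more can be done
None
```

I opened the wide bin with its palm plate, kept it fully open for about 2.2 s, and eased it shut. The arm was clear at 13.6 s, and the job is handed in.

- **Opening:** the closed fingers pressed the plate from z≈149 to 78 mm, onto its lower stop. The highest force I read was about 23 N. In the pictures the lid's front corners matched the 0.90 rad prediction to within about 2 px, and the stock was visible.
- **Closing:** I raised the plate at 15–30 mm/s, about a fifth or less of the slam speed. Each reading during the rise still showed contact, about 5 to 7 N, until the plate reached rest.
- **Final pictures:** the wide lid is shut with its plate back where it started, the narrow bin is shut, and the loose things look unmoved by eye. The flat carton is partly hidden by the arm in the top view, but it is in place in the scene view.
- **Small disagreement:** contact came at z≈149 mm, while the images put the plate at about 145 mm. This made no difference, because I judged the stop by force and by the lid.

I could not measure the lever's speed directly between readings, so the no-slam claim rests on the commanded speed and the steady contact force.

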